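# Back off the lens retaining ring of a bench magnifier

### The job

Loosen the knurled black retaining ring on the bench magnifier's lens by two full turns anticlockwise (seen from above), pushing its rim round with a fingertip, and stop with its white mark back in line with the orange mark on the stand. Do not touch the glass, and leave the other things on the bench lying where they are. Finish with the hand clear of the ring.

Things in the scene. Friction and masses are not known exactly. Their poses are not given: they have to be found in the camera images.
- lens_stand: Stand fixed to the bench that carries a magnifier head lens-up; origin at the centre of its underside, z up the ring's axis, +x towards the orange mark; its direction differs from run to run. Round base plate, radius 80 mm, 8 mm thick (screw heads to 11 mm), grey foot of radius 60 mm up to 14 mm, white barrel of radius 47 mm up to 44 mm. The ring sits on the barrel.
- ring_centre (a point): Point on the ring's vertical axis, 55 mm above the bench: the middle of the ring's height while tight. Black ring, 44 to 66 mm above the bench, inner radius 43.5, outer 58 mm, rim finely knurled. Eight upright rounded ridges, one every 45 degrees, reach out to radius 63 mm (8 mm wide, full height; one in line with the white mark). 126 mm across the ridges.
- ring (a joint): turn of the ring in rad: 0 = fully tight, as at the start; grows anticlockwise seen from above; 12.57 = two full turns; stop at three. Friction 0.12 N m (2 N at the rim), it stays where it is left and does not spring back. It climbs 2 mm a turn. A fingertip laid between two ridges and moved round the axis carries the ring along.
- lens: the glass, fixed inside the ring, radius 42.5 mm, top 62.5 mm above the bench at its edge and 66 mm at the middle, almost level with the ring's top; not to be touched. Origin at the centre of the underside of the stand
- ring_mark (a point): middle of the white line on the top face of the ring, 51.5 mm from the axis; the ridge outside it is white too. It turns with the ring and begins in line with the orange mark.
- base_mark (a point): middle of the flat orange mark on top of the stand's base plate, 71.5 mm from the axis, 9 mm above the bench; fixed.
- relay: yellow box relay, 21x28x38 mm, loose bystander standing on the bench; origin at the centre of its underside
- capacitor_can: dark blue capacitor can, 35 diameter, 60 high mm, loose bystander standing on the bench; origin at the centre of its underside
- banana_red: red plug, 19 diameter, 28 high mm, loose bystander standing on the bench; origin at the centre of its underside
- toroid: copper-coloured ring inductor, 53 diameter, 18 high mm, loose bystander standing on the bench; origin at the centre of its underside
- knob_black: black spare knob, 24 diameter, 17 high mm, loose bystander standing on the bench; origin at the centre of its underside
- kapton_reel: white reel with orange tape, 58 diameter, 19 high mm, loose bystander standing on the bench; origin at the centre of its underside

How it is judged:
By the outcome, as a careful person would: the job done as asked, in the order asked, and still so for the second after the job is handed in, with the robot touching nothing.
It also fails if it takes over 67 s, if anything falls off the work surface, if the arm or the gripper's body presses on something with over 40 N, if the wrist force passes 120 N, or if a joint passes its speed limit or range.

### The arm

A 6-joint arm with a two-finger parallel gripper is mounted at the origin on a cart in front of the work surface, level with it; the furniture and walls round the work are solid. World frame = base frame: x ahead of the robot, y to its left, z up, the work surface at z = 0. Lengths are in mm, angles in rad, forces in N, time in s.
With the tool pointing down it reaches from about 350 to 975 mm from the base axis. Payload 7.1 kg.
Tool frame: the origin (TCP) lies midway between the tips of the shut fingers; the grasp point (between the pads) lies 19 mm behind it (ctrl.grasp_offset is the distance from the TCP to the grasp point, in mm); z points along the fingers, y is the line along which they close (so a half turn about z gives the same grasp; the last joint's range is limited). The gripper opens to 88 mm and grips with 3 to 60 N. Pads are 20 mm wide; open, the fingers measure 115 mm over their backs; the gripper's body (75 mm by 178 mm) begins 61 mm behind the grasp point.
Start: joints at [-1.332, 0.423, 1.63, -0, 1.089, -0.019], TCP at [159.365, -604.324, 222.675] pointing down, gripper open.
Joint ranges: [-3, 3], [-0.9, 2.11], [0.09, 2.58], [-1.31, 4.45], [0.11, 2.69], [-2.54, 2.54]. Speed limits (rad/s): [2.39, 2.39, 3.01, 3.14, 3.14, 3.14].

### API

Orientations are given as a rotation vector (axis times angle).
In Python, from workcell import ctrl gives the robot as it stands. The module is installed in compiled form; this text tells all that it offers.
- The arm moves only by the tool servo_tool, never from a script. Its argument "rows" is a list of rows, each a list of 7 numbers: the turn, a rotation vector about the tool's x, y, z as a fraction of full scale, then the shift along the tool's x, y, z as a fraction of full scale, then the finger opening in mm, from 0 to 87.8. A call has 1 to 10 rows; each row is the pose to reach, as a shift and turn from the pose commanded when the call began, along the tool's axes at that moment; what a row does not reach only later rows make up. Full scale, the value 1, is 20 cm for a shift and 1.5 rad for a turn. A row lasts 1/8 s, in which the tool goes at most 62.5 mm and 10.7 degrees, less where a joint would pass 70% of its speed; a pose out of reach is approached as far as the arm can. A call with a number of a shift or a turn outside -1 to 1 is refused whole. A call with a gripper value outside its range is refused whole. The fingers move at their own pace and stop on an object; the grip force is fixed at half the most. Time passes only in rows, so rows that repeat a pose let the fingers close. It gives the time, the measured TCP pose, the force, the opening and the grip force at its end, in the units of the state.
- ctrl.get_obs(): the state, without advancing time (a new reading comes with each control period).
- ctrl.get_image(name): name is "side" or "top" or "wrist"; returns (picture, depth): 384x512x3 uint8, red, green, blue; 384x512 float32, mm along the optical axis (not along the pixel's ray), 0 where there is no reading.
- ctrl.camera_info(name): a dict with "intrinsics" (3x3 intrinsics, pixels), "R" (3x3) and "t" (3): a world point X has camera coordinates R X + t. Camera axes: x right, y down, z forward; pixel columns grow to the right and rows downward; lengths in mm; the calibration is good to about 2 mm. A picture is of the moment at which its call begins: read the wrist's pose just before it. camera_info takes no time and is no camera call; for the wrist camera it gives the pose at the moment of the call.
- ctrl.close_job(): hands the job in; it is judged then, once.
The state is a dict: "t": time; "qpos": joint angles; "qvel": joint speeds; "joint_torque": joint torques, N m; "ee_pos": TCP position; "orientation": TCP orientation; "ft_force": force on the tool from outside, world axes, zero at the start; "moment": the same for the moment, N m; "width": finger opening in mm; "grasp_force": force on a finger pad.
Only numpy, scipy, OpenCV 4.12 (cv2) and the standard library are available. Lean on these libraries where they do the work, as an engineer would, in place of code of your own. Each camera call takes 0.05 s, during which the arm holds its last target. There are 200 camera calls.

## Working session

There is one attempt and no reset: what is moved stays moved. The work goes in short steps, Python scripts to look and compute and a tool call to move; the robot and the scene stay as the last step left them, time stands still between calls to the robot, and variables do not carry over. Pictures are saved under pics/ and viewed, at most 10 in all, crops included, and the job is handed in when it is done.

Besides the shell and the picture viewer there is one more tool, called after ">>>" as name([rows], argument=value, ...), one row to a line, values as JSON. servo_tool: Moves the arm, as the interface text tells. Its arguments: {"type":"object","properties":{"rows":{"type":"array","items":{"type":"array","items":{"type":"number"}}}},"required":["rows"]}

```bash
mkdir -p pics
cat > h.py <<'E'
import numpy as np, cv2
from workcell import ctrl
def snap(name,fn,crop=None,scale=1):
    ci=ctrl.camera_info(name); im,d=ctrl.get_image(name)
    np.savez('pics/'+fn+'.npz',im=im,d=d,K=ci['intrinsics'],R=ci['R'],t=ci['t'])
    cv2.imwrite('pics/'+fn+'.png',im[...,::-1]); return im,d,ci
def pix2w(fn,u,v,z=None):
    f=np.load('pics/'+fn+'.npz'); K,R,t=f['K'],f['R'],f['t']
    r=np.linalg.inv(K)@[u,v,1]
    if z is None: return R.T@(r*f['d'][int(v),int(u)]-t)
    c=-R.T@t; w=R.T@r; return c+w*(z-c[2])/w[2]
E
python3 - <<'E'
from h import *
o=ctrl.get_obs(); print(o)
for n in('top','side'):
    im,d,ci=snap(n,n+'0'); print(n,ci)
a=np.vstack([cv2.imread('pics/top0.png')]);
E
```

```text
{'t': 0.0, 'qpos': array([-1.33199373e+00,  4.23818874e-01,  1.63067963e+00, -5.64659904e-05,
        1.08856311e+00, -1.90326583e-02]), 'qvel': array([ 6.91541830e-04,  6.08093553e-04,  2.76801948e-05, -4.27742227e-04,
       -7.80453219e-04,  1.45854920e-03]), 'joint_torque': array([ 9.66374173e-04, -5.44623077e+01, -2.73666143e+01,  6.45233877e-02,
        2.27008830e-02, -1.38972964e-04]), 'ee_pos': array([ 159.22981739, -603.81774624,  221.91947222]), 'orientation': array([-3.11407469e+00, -4.03739568e-01,  3.30967116e-04]), 'ft_force': array([-0.08524042, -0.0487569 , -0.37436871]), 'moment': array([-0.07207916,  0.02383085,  0.05012268]), 'grasp_force': 0.0, 'width': 87.81265823128307}
top {'intrinsics': array([[439.41782432,   0.        , 253.95696378],
       [  0.        , 439.41782432, 201.67737346],
       [  0.        ,   0.        ,   1.        ]]), 'R': array([[ 0.01939681, -0.99967225, -0.01670807],
       [-0.99332765, -0.01736818, -0.11401108],
       [ 0.11368353,  0.01880804, -0.99333897]]), 't': array([  13.81119806,  507.18936774, 1112.65325925])}
side {'intrinsics': array([[429.48904333,   0.        , 257.14309097],
       [  0.        , 429.48904333, 186.86961805],
       [  0.        ,   0.        ,   1.        ]]), 'R': array([[-0.96637295, -0.25700979,  0.00832412],
       [-0.16815519,  0.60712085, -0.77661323],
       [ 0.19454346, -0.75189776, -0.6299227 ]]), 't': array([496.72581948, 144.78301851, 907.64629663])}
```

View pics/top0.png

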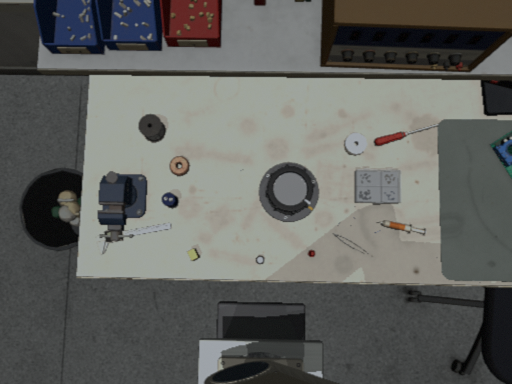

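View pics/side0.png

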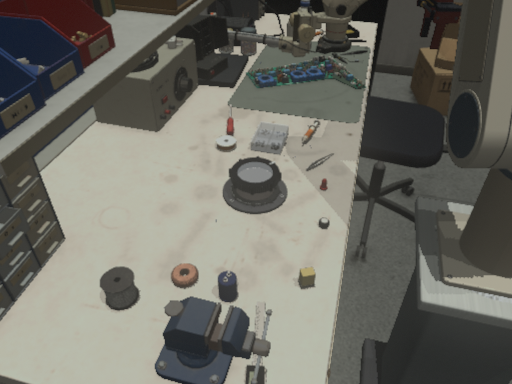

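The top view shows the stand near (289,191) with its white mark near (307,204). The loose items are all well away from it. Next I enlarge the stand and fit it.

Run:
```python
from h import *
im=cv2.imread('pics/top0.png')[150:235,245:335]
cv2.imwrite('pics/c1.png',cv2.resize(im,None,fx=6.5,fy=6.5,interpolation=cv2.INTER_CUBIC))
f=np.load('pics/top0.npz');d=f['d'];K,R,t=f['K'],f['R'],f['t']
v,u=np.mgrid[150:235,245:335]; P=np.stack([u,v,np.ones_like(u)],-1)@np.linalg.inv(K).T*d[150:235,245:335,None]
W=(P-t)@R
z=W[...,2]; m=(z>60)&(z<75); print(np.median(z[m]),m.sum())
p=W[m][:,:2].astype(np.float32); c,r=cv2.minEnclosingCircle(p); print('ring',c,r, p.min(0),p.max(0))
m=(z>5)&(z<13);p=W[m][:,:2].astype(np.float32); print('base',cv2.minEnclosingCircle(p))
for q,zz in(((195,254),6),):pass
for n,u,v,zz in(('relay',194,254,38),('cap',171,199,60),('redplug',312,253,28),('toroid',179,165,18),('kn',260,260,17),('kap',356,143,19)):print(n,pix2w('top0',u,v,zz).round())
```

```text
64.72790375406446 1641
ring (538.7307739257812, -66.32014465332031) 62.3776741027832 [ 478.29767 -128.05418] [599.68054   -4.825954]
base ((539.9149780273438, -83.33195495605469), 149.34310913085938)
relay [369. 173.  38.]
cap [506. 233.  60.]
redplug [ 377. -128.   28.]
toroid [603. 224.  18.]
kn [357.   5.  17.]
kap [ 669. -244.   19.]
```

View pics/c1.png

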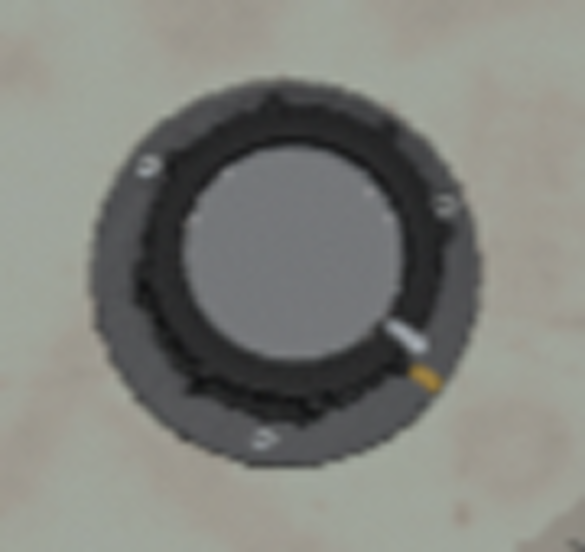

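Run:
```python
from h import *
c=np.array([538.7,-66.3])
for n,u,v,z in(('mark',307.5,201.5,66),('orange',310.5,208.1,9)):
    p=pix2w('top0',u,v,z)[:2]-c; print(n,np.hypot(*p),np.degrees(np.arctan2(p[1],p[0])))
# base plate centre by fitted ellipse centre at z=8 : crop edges left 92,right 483,top 78,bottom 467
print(pix2w('top0',245+287.5/6.5,150+272.5/6.5,8))
from scipy.spatial.transform import Rotation as Ro
print(Ro.from_rotvec(ctrl.get_obs()['orientation']).as_matrix().round(4))
```

```text
mark 56.41584334818428 -126.14426838925594
orange 73.93625269673764 -126.49276146592253
[536.91368325 -69.40495503   8.        ]
[[ 9.670e-01  2.549e-01 -3.000e-04]
 [ 2.549e-01 -9.670e-01  1.300e-03]
 [ 0.000e+00 -1.300e-03 -1.000e+00]]
```

>>> servo_tool([
  [0,0,0,0.19,-0.143,0.018,0],
  [0,0,0,0.383,-0.286,0.035,0],
  [0,0,0,0.575,-0.43,0.053,0],
  [0,0,0,0.766,-0.572,0.07,0],
])

```text
t: 0.6
ee_pos: [278.9, -453.2, 208.3]
orientation: [-3.115, -0.403, 0.0]
ft_force: [0.0, -0.0, -0.3]
width: 51.4
grasp_force: 0.0
```

>>> servo_tool([
  [0,0,0,0.19,-0.143,0.018,0],
  [0,0,0,0.383,-0.286,0.035,0],
  [0,0,0,0.575,-0.43,0.053,0],
  [0,0,0,0.766,-0.572,0.07,0],
])

```text
t: 1.1
ee_pos: [397.9, -303.5, 194.4]
orientation: [-3.115, -0.404, 0.0]
ft_force: [0.2, 0.8, 0.7]
width: 11.5
grasp_force: 0.0
```

>>> servo_tool([
  [0,0,0.04,0.19,-0.143,0.018,0],
  [0,0,0.09,0.383,-0.286,0.035,0],
  [0,0,0.13,0.575,-0.43,0.053,0],
  [0,0,0.172,0.766,-0.572,0.07,0],
  [0,0,0.172,0.766,-0.572,0.07,0],
  [0,0,0.172,0.766,-0.572,0.07,0],
])

```text
t: 1.85
ee_pos: [515.6, -155.4, 180.3]
orientation: [-3.142, -0.002, 0.002]
ft_force: [-0.7, -1.1, 0.5]
width: 0.5
grasp_force: 0.0
```

Run:
```python
from h import *
from scipy.spatial.transform import Rotation as Ro
o=ctrl.get_obs(); print(o['t'],o['ee_pos'],o['qpos'],o['width'],o['ft_force']); print(Ro.from_rotvec(o['orientation']).as_matrix().round(4))
im,d,ci=snap('wrist','w1'); print(-ci['R'].T@ci['t'])
cv2.imwrite('pics/w1b.png',cv2.resize(im[...,::-1],None,fx=1.5,fy=1.5))
```

```text
1.85 [ 515.62395869 -155.37931019  180.33237643] [-3.14624487e-01  3.53628087e-01  1.85407411e+00 -3.51063915e-04
  9.35010942e-01  1.25526159e+00] 0.5215229868370413 [-0.67876329 -1.14352266  0.53087371]
[[ 1.0e+00  1.1e-03 -1.2e-03]
 [ 1.1e-03 -1.0e+00  1.0e-04]
 [-1.2e-03 -1.0e-04 -1.0e+00]]
[ 593.95642385 -153.95550149  341.52518725]
```

View pics/w1b.png

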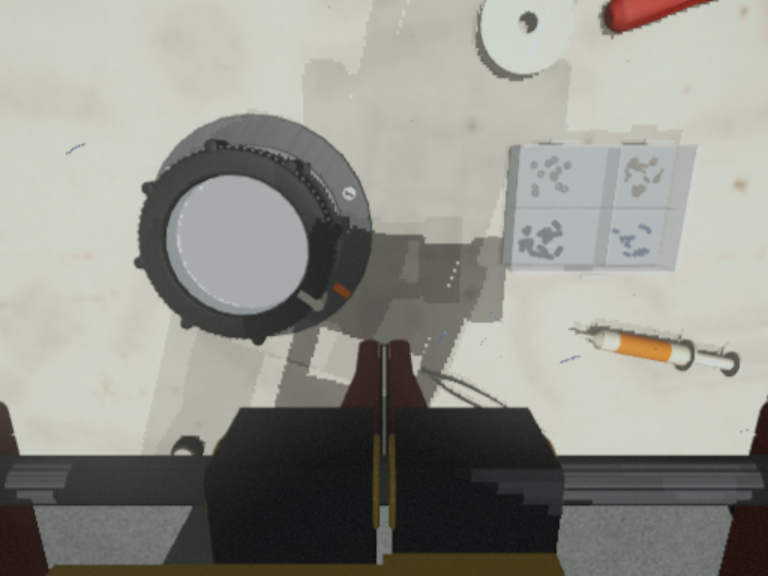

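The wrist view shows the ring centred near (240,240) and its mark at (312,298), with the orange mark at (342,290). The shut fingers taper to narrow tips at (384,342).

Run:
```python
from h import *
from scipy.optimize import least_squares
f=np.load('pics/w1.npz');d=f['d'];K,R,t=f['K'],f['R'],f['t']; print(K[0,0])
v,u=np.mgrid[0:384,0:512]; P=np.stack([u,v,np.ones_like(u)],-1)@np.linalg.inv(K).T*d[...,None]
W=(P-t)@R; z=W[...,2]; near=np.hypot(W[...,0]-538,W[...,1]+68)<75
m=(z>61)&near&(v<228); print(np.median(z[m]),m.sum())
print('enc ring',cv2.minEnclosingCircle(W[m][:,:2].astype(np.float32)))
# glass edge vs ring: bright pixels
g=f['im'].astype(int).sum(2); mg=(g>420)&near&(np.hypot(W[...,0]-538,W[...,1]+68)<46)&(v<220)
mg=cv2.morphologyEx(mg.astype(np.uint8),cv2.MORPH_OPEN,np.ones((3,3)))
cs=max(cv2.findContours(mg,0,1)[0],key=cv2.contourArea); e=cv2.fitEllipse(cs); print(e,pix2w('w1',*e[0],64))
# base disc rim pixels z 5..13
mb=(z>4)&(z<12)&(np.hypot(W[...,0]-538,W[...,1]+68)<95)&(v<226)
p=W[mb][:,:2]; 
h=cv2.convexHull(p.astype(np.float32))[:,0]; h=h[(h[:,0]>538)]
s=least_squares(lambda x:np.hypot(h[:,0]-x[0],h[:,1]-x[1])-80,[538,-68],loss='soft_l1'); print('base',s.x,s.cost,len(h))
for n,a,b,zz in(('mark',312,298,66),('orange',342,290,9)):
    q=pix2w('w1',a/1.5,b/1.5,zz)[:2]-[538,-68]; print(n,np.hypot(*q),np.degrees(np.arctan2(q[1],q[0])))
# finger extents
mf=(z>150)&(z<215)&(v<300); 
for lo in(175,180,185,190,195,200,210):
    k=(z>lo)&(z<lo+5)&(d>0)&(np.hypot(W[...,0]-515.6,W[...,1]+155)<60)
    if k.any(): print(lo,W[k].min(0).round(1),W[k].max(0).round(1))
```

```text
315.01222811491584
64.44043800064959 13063
enc ring ((537.9860229492188, -65.4595718383789), 62.670860290527344)
((157.8373565673828, 162.8326873779297), (87.47994232177734, 95.42518615722656), 129.6166229248047) [540.20538125 -66.2452378   64.        ]
base [537.60997842 -65.04270166] 1.5618903620839917 32
mark 51.97313800571082 -126.21092003331418
orange 69.58016586350621 -127.616077608984
175 [ 526.8 -160.6  178.7] [ 527.3 -148.4  180. ]
180 [ 525.  -162.7  180. ] [ 527.9 -144.7  184.8]
185 [ 525.3 -162.4  185. ] [ 528.  -144.8  190. ]
190 [ 525.  -162.8  190. ] [ 527.9 -144.6  195. ]
195 [ 522.7 -162.6  195. ] [ 527.9 -144.9  200. ]
200 [ 522.3 -162.8  200. ] [ 527.8 -144.7  205. ]
210 [ 509.8 -164.4  210.1] [ 528.  -143.2  215. ]
```

>>> servo_tool([
  [0,0,0,0,0,0.15,0],
  [0,0,0,0,0,0.32,0],
  [0,0,0,0,0,0.5,0],
  [0,0,0,0,0,0.62,0],
  [0,0,0,0,0,0.67,0],
  [0,0,0,0,0,0.67,0],
])

```text
t: 2.65
ee_pos: [515.7, -156.0, 46.6]
orientation: [-3.141, 0.002, 0.001]
ft_force: [-0.4, 0.4, 0.6]
width: 0.4
grasp_force: 0.0
```

>>> servo_tool([
  [0,0,0,0.008,-0.03,0,0],
  [0,0,0,0.015,-0.06,0,0],
  [0,0,0,0.02,-0.078,0,0],
  [0,0,0,0.022,-0.088,0,0],
  [0,0,0,0.022,-0.088,0,0],
])

```text
t: 3.28
ee_pos: [520.7, -137.4, 46.7]
orientation: [3.142, 0.0, 0.0]
ft_force: [-0.5, 0.5, -0.5]
width: 0.3
grasp_force: 0.0
```

>>> servo_tool([
  [0,0,0,0.0015,-0.006,0,0],
  [0,0,0,0.0025,-0.01,0,0],
  [0,0,0,0.0025,-0.01,0,0],
])

```text
t: 3.65
ee_pos: [521.2, -135.7, 46.6]
orientation: [-3.142, 0.0, 0.0]
ft_force: [-0.3, -0.6, -0.3]
width: 0.6
grasp_force: 0.0
```

>>> servo_tool([
  [0,0,0,0.0013,-0.005,0,0],
  [0,0,0,0.0013,-0.005,0,0],
])

```text
t: 3.9
ee_pos: [521.4, -134.7, 46.7]
orientation: [-3.142, 0.0, 0.0]
ft_force: [-0.1, -0.6, -1.0]
width: 0.4
grasp_force: 0.0
```

>>> servo_tool([
  [0,0,0,0.0013,-0.005,0,0],
  [0,0,0,0.0013,-0.005,0,0],
])

```text
t: 4.15
ee_pos: [521.7, -133.6, 46.7]
orientation: [-3.142, 0.0, 0.0]
ft_force: [-0.0, -0.0, 0.2]
width: 0.4
grasp_force: 0.0
```

>>> servo_tool([
  [0,0,0,0.0013,-0.005,0,0],
  [0,0,0,0.0013,-0.005,0,0],
])

```text
t: 4.4
ee_pos: [522.0, -132.9, 46.7]
orientation: [3.141, -0.0, -0.0]
ft_force: [-0.9, -1.7, -0.3]
width: 0.3
grasp_force: 1.1
```

```bash
cat > plan.py <<'E'
import numpy as np
from scipy.optimize import brentq
C=np.array([537.8,-66.2]); A=np.array([10.,9.])
def pos(deg,gap):
    a=np.radians(deg); e=np.array([np.cos(a),np.sin(a)])
    f=lambda r: np.hypot(*np.maximum(np.abs(r*e)-A,0))-gap
    return C+brentq(f,55,95)*e
def rows(p0,degs,gap=59.5):
    p0=np.array(p0); out=[]
    for g in degs:
        s=(pos(g,gap)-p0)/200*[1,-1]; out.append(s.round(3))
    last=out[-1]; return [[0,0,0,float(x),float(y),0,0] for x,y in out], p0+last*200*[1,-1]
E
python3 - <<'E'
from plan import *
p=[521.8,-132.8]
r,p=rows(p,[-103,-98,-94,-90]); print(r,p)
for k in range(4):
    r,p=rows(p,[-90+90*k+9*(i+1) for i in range(10)]); print(r,p)
E
```

```text
[[0, 0, 0, 0.001, 0.008, 0, 0], [0, 0, 0, 0.032, 0.009, 0, 0], [0, 0, 0, 0.056, 0.009, 0, 0], [0, 0, 0, 0.08, 0.009, 0, 0]] [ 537.8 -134.6]
[[0, 0, 0, 0.054, 0.0, 0, 0], [0, 0, 0, 0.109, -0.005, 0, 0], [0, 0, 0, 0.163, -0.022, 0, 0], [0, 0, 0, 0.213, -0.048, 0, 0], [0, 0, 0, 0.258, -0.084, 0, 0], [0, 0, 0, 0.295, -0.128, 0, 0], [0, 0, 0, 0.323, -0.178, 0, 0], [0, 0, 0, 0.34, -0.231, 0, 0], [0, 0, 0, 0.347, -0.287, 0, 0], [0, 0, 0, 0.348, -0.342, 0, 0]] [607.4 -66.2]
[[0, 0, 0, -0.001, -0.055, 0, 0], [0, 0, 0, -0.008, -0.111, 0, 0], [0, 0, 0, -0.025, -0.164, 0, 0], [0, 0, 0, -0.053, -0.214, 0, 0], [0, 0, 0, -0.09, -0.258, 0, 0], [0, 0, 0, -0.135, -0.294, 0, 0], [0, 0, 0, -0.185, -0.32, 0, 0], [0, 0, 0, -0.239, -0.337, 0, 0], [0, 0, 0, -0.294, -0.342, 0, 0], [0, 0, 0, -0.348, -0.343, 0, 0]] [537.8   2.4]
[[0, 0, 0, -0.054, 0.001, 0, 0], [0, 0, 0, -0.109, 0.006, 0, 0], [0, 0, 0, -0.163, 0.023, 0, 0], [0, 0, 0, -0.213, 0.049, 0, 0], [0, 0, 0, -0.258, 0.085, 0, 0], [0, 0, 0, -0.295, 0.129, 0, 0], [0, 0, 0, -0.323, 0.179, 0, 0], [0, 0, 0, -0.34, 0.232, 0, 0], [0, 0, 0, -0.347, 0.288, 0, 0], [0, 0, 0, -0.348, 0.343, 0, 0]] [468.2 -66.2]
[[0, 0, 0, 0.001, 0.055, 0, 0], [0, 0, 0, 0.008, 0.111, 0, 0], [0, 0, 0, 0.025, 0.164, 0, 0], [0, 0, 0, 0.053, 0.214, 0, 0], [0, 0, 0, 0.09, 0.258, 0, 0], [0, 0, 0, 0.135, 0.294, 0, 0], [0, 0, 0, 0.185, 0.32, 0, 0], [0, 0, 0, 0.239, 0.337, 0, 0], [0, 0, 0, 0.294, 0.342, 0, 0], [0, 0, 0, 0.348, 0.342, 0, 0]] [ 537.8 -134.6]
```

>>> servo_tool([
  [0,0,0,0.001,0.008,0,0],
  [0,0,0,0.032,0.009,0,0],
  [0,0,0,0.056,0.009,0,0],
  [0,0,0,0.08,0.009,0,0],
])

```text
t: 4.9
ee_pos: [537.7, -134.2, 46.5]
orientation: [-3.141, 0.0, 0.002]
ft_force: [-2.1, 1.2, 0.0]
width: 0.5
grasp_force: 1.1
```

>>> servo_tool([
  [0,0,0,0.054,0.0,0,0],
  [0,0,0,0.109,-0.005,0,0],
  [0,0,0,0.163,-0.022,0,0],
  [0,0,0,0.213,-0.048,0,0],
  [0,0,0,0.258,-0.084,0,0],
  [0,0,0,0.295,-0.128,0,0],
  [0,0,0,0.323,-0.178,0,0],
  [0,0,0,0.34,-0.231,0,0],
  [0,0,0,0.347,-0.287,0,0],
  [0,0,0,0.348,-0.342,0,0],
])

```text
t: 6.15
ee_pos: [607.3, -65.3, 46.6]
orientation: [3.142, -0.0, -0.001]
ft_force: [-0.9, -3.0, -0.3]
width: 0.4
grasp_force: 1.2
```

Run:
```python
from h import *
o=ctrl.get_obs(); print(o['t'],o['ee_pos'],o['ft_force'])
im,d,ci=snap('wrist','w2')
im2,_,_=snap('top','t2')
cv2.imwrite('pics/w2b.png',np.hstack([im[...,::-1][:384,:400],cv2.resize(im2[130:250,230:350,::-1],(384,384))]))
```

```text
6.15 [607.28656519 -65.32460448  46.64510786] [-0.9366358  -2.96026524 -0.30883632]
```

View pics/w2b.png

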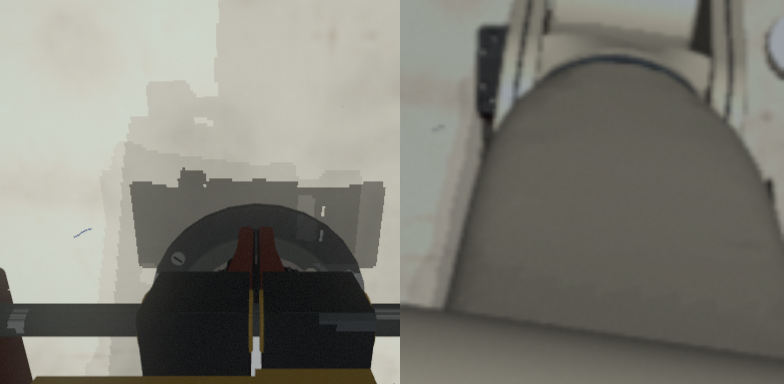

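At this point the arm hides the ring in both views: the wrist view shows only the base plate, with the fingers at about (255,230). The 3 N opposing the motion shows that the ridge is being pushed, so I carry on.

>>> servo_tool([
  [0,0,0,-0.001,-0.055,0,0],
  [0,0,0,-0.008,-0.111,0,0],
  [0,0,0,-0.025,-0.164,0,0],
  [0,0,0,-0.053,-0.214,0,0],
  [0,0,0,-0.09,-0.258,0,0],
  [0,0,0,-0.135,-0.294,0,0],
  [0,0,0,-0.185,-0.32,0,0],
  [0,0,0,-0.239,-0.337,0,0],
  [0,0,0,-0.294,-0.342,0,0],
  [0,0,0,-0.348,-0.343,0,0],
])

```text
t: 7.5
ee_pos: [537.2, 2.5, 46.7]
orientation: [-3.142, 0.0, -0.0]
ft_force: [2.5, 0.7, 0.5]
width: 0.4
grasp_force: 0.9
```

>>> servo_tool([
  [0,0,0,-0.054,0.001,0,0],
  [0,0,0,-0.109,0.006,0,0],
  [0,0,0,-0.163,0.023,0,0],
  [0,0,0,-0.213,0.049,0,0],
  [0,0,0,-0.258,0.085,0,0],
  [0,0,0,-0.295,0.129,0,0],
  [0,0,0,-0.323,0.179,0,0],
  [0,0,0,-0.34,0.232,0,0],
  [0,0,0,-0.347,0.288,0,0],
  [0,0,0,-0.348,0.343,0,0],
])

```text
t: 8.75
ee_pos: [468.5, -66.9, 46.7]
orientation: [3.142, -0.001, 0.0]
ft_force: [1.4, 3.3, 0.5]
width: 0.4
grasp_force: 1.4
```

>>> servo_tool([
  [0,0,0,0.001,0.055,0,0],
  [0,0,0,0.008,0.111,0,0],
  [0,0,0,0.025,0.164,0,0],
  [0,0,0,0.053,0.214,0,0],
  [0,0,0,0.09,0.258,0,0],
  [0,0,0,0.135,0.294,0,0],
  [0,0,0,0.185,0.32,0,0],
  [0,0,0,0.239,0.337,0,0],
  [0,0,0,0.294,0.342,0,0],
  [0,0,0,0.348,0.342,0,0],
])

```text
t: 10.0
ee_pos: [538.6, -134.3, 46.6]
orientation: [-3.141, 0.0, 0.001]
ft_force: [-2.2, 0.9, 0.9]
width: 0.3
grasp_force: 1.2
```

Run:
```python
from h import *
o=ctrl.get_obs(); print(o['t'],o['ee_pos'],o['ft_force'])
im,d,ci=snap('wrist','w3')
cv2.imwrite('pics/w3b.png',cv2.resize(im[60:300,:320,::-1],None,fx=2,fy=2))
```

```text
10.0 [ 538.58428762 -134.25047331   46.60840219] [-2.18590517  0.89600193  0.91086555]
```

View pics/w3b.png

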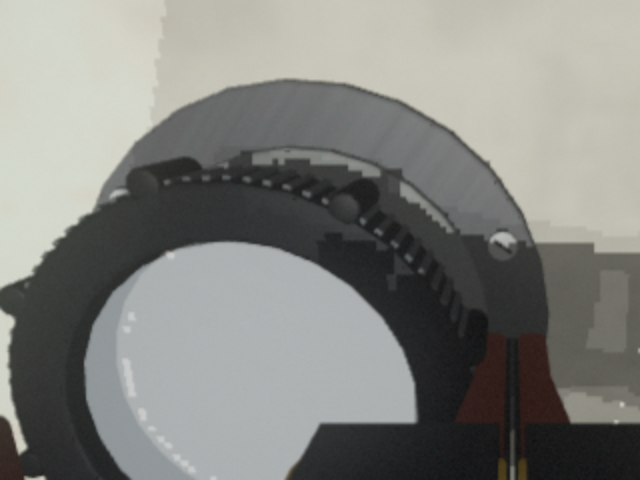

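The wrist view shows the fingertip at (510,340) just below the ridge it pushes, at about (475,330). Other ridge tops are at (347,205) and (146,180). I use those two to get the turn so far, modulo 45°.

Run:
```python
from h import *
for u,v in((347,207),(145,181)):
    p=pix2w('w3',u/2,v/2+60,68)[:2]
    for c in((537.8,-66.2),(538,-65.5)):
        q=p-c; a=np.degrees(np.arctan2(q[1],q[0])); print(p.round(1),np.hypot(*q).round(1),a.round(1),((a+126.3+22.5)%45-22.5).round(1))
```

```text
[589.5 -95.7] 59.6 -29.7 6.6
[589.5 -95.7] 59.7 -30.4 5.9
[595.4 -51.2] 59.6 14.6 5.9
[595.4 -51.2] 59.2 14.0 5.3
```

>>> servo_tool([
  [0,0,0,0.054,0.0,0,0],
  [0,0,0,0.109,-0.005,0,0],
  [0,0,0,0.163,-0.022,0,0],
  [0,0,0,0.213,-0.048,0,0],
  [0,0,0,0.258,-0.084,0,0],
  [0,0,0,0.295,-0.128,0,0],
  [0,0,0,0.323,-0.178,0,0],
  [0,0,0,0.34,-0.231,0,0],
  [0,0,0,0.347,-0.287,0,0],
  [0,0,0,0.348,-0.342,0,0],
])

```text
t: 11.3
ee_pos: [607.3, -65.3, 46.6]
orientation: [3.142, -0.0, -0.001]
ft_force: [-1.5, -2.3, -0.5]
width: 0.4
grasp_force: 1.2
```

>>> servo_tool([
  [0,0,0,-0.001,-0.055,0,0],
  [0,0,0,-0.008,-0.111,0,0],
  [0,0,0,-0.025,-0.164,0,0],
  [0,0,0,-0.053,-0.214,0,0],
  [0,0,0,-0.09,-0.258,0,0],
  [0,0,0,-0.135,-0.294,0,0],
  [0,0,0,-0.185,-0.32,0,0],
  [0,0,0,-0.239,-0.337,0,0],
  [0,0,0,-0.294,-0.342,0,0],
  [0,0,0,-0.348,-0.343,0,0],
])

```text
t: 12.55
ee_pos: [537.2, 2.5, 46.7]
orientation: [-3.142, 0.0, -0.0]
ft_force: [2.3, 0.4, -0.2]
width: 0.1
grasp_force: 0.9
```

>>> servo_tool([
  [0,0,0,-0.054,0.001,0,0],
  [0,0,0,-0.109,0.006,0,0],
  [0,0,0,-0.163,0.023,0,0],
  [0,0,0,-0.213,0.049,0,0],
  [0,0,0,-0.258,0.085,0,0],
  [0,0,0,-0.295,0.129,0,0],
  [0,0,0,-0.323,0.179,0,0],
  [0,0,0,-0.34,0.232,0,0],
  [0,0,0,-0.347,0.288,0,0],
  [0,0,0,-0.348,0.343,0,0],
])

```text
t: 13.8
ee_pos: [468.5, -67.0, 46.7]
orientation: [3.142, -0.001, 0.0]
ft_force: [1.5, 3.3, -0.1]
width: 0.4
grasp_force: 1.4
```

>>> servo_tool([
  [0,0,0,0.001,0.055,0,0],
  [0,0,0,0.008,0.111,0,0],
  [0,0,0,0.025,0.164,0,0],
  [0,0,0,0.053,0.214,0,0],
  [0,0,0,0.09,0.258,0,0],
  [0,0,0,0.135,0.294,0,0],
  [0,0,0,0.185,0.32,0,0],
  [0,0,0,0.239,0.337,0,0],
  [0,0,0,0.284,0.342,0,0],
  [0,0,0,0.284,0.342,0,0],
])

```text
t: 15.05
ee_pos: [526.6, -134.6, 46.8]
orientation: [3.141, 0.0, 0.003]
ft_force: [0.5, 0.9, -0.5]
width: 0.5
grasp_force: 0.0
```

Run:
```python
from h import *
o=ctrl.get_obs(); print(o['t'],o['ee_pos'],o['ft_force'])
im,d,ci=snap('wrist','w4')
cv2.imwrite('pics/w4b.png',cv2.resize(im[60:300,:320,::-1],None,fx=2,fy=2))
```

```text
15.05 [ 526.61260236 -134.63767338   46.7926941 ] [ 0.47224594  0.86174997 -0.51218271]
```

View pics/w4b.png

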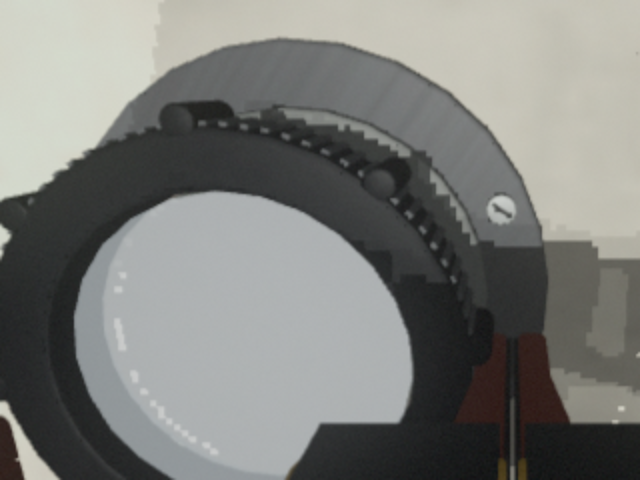

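The view shows ridge tops at (381,182) and (178,118). The fingertip at (510,340) is now at or just behind its ridge, with no force on it.

Run:
```python
from h import *
for u,v in((381,184),(178,119)):
    p=pix2w('w4',u/2,v/2+60,70)[:2]
    for c in((537.8,-66.2),(538,-65.5)):
        q=p-c; a=np.degrees(np.arctan2(q[1],q[0])); print(p.round(1),np.hypot(*q).round(1),a.round(1),((a+126.3+22.5)%45-22.5).round(1))
```

```text
[ 582.9 -104.4] 59.1 -40.2 -3.9
[ 582.9 -104.4] 59.4 -40.9 -4.6
[596.9 -61.8] 59.3 4.3 -4.4
[596.9 -61.8] 59.0 3.6 -5.1
```

>>> servo_tool([
  [0,0,0,0.008,0,0,0],
  [0,0,0,0.016,0,0,0],
  [0,0,0,0.022,0,0,0],
  [0,0,0,0.022,0,0,0],
])

```text
t: 15.6
ee_pos: [529.4, -134.4, 46.7]
orientation: [-3.141, 0.0, 0.0]
ft_force: [-2.1, 1.0, 0.7]
width: 0.5
grasp_force: 0.9
```

>>> servo_tool([
  [0,0,0,-0.02,0.01,0,0],
  [0,0,0,-0.04,0.05,0,0],
  [0,0,0,-0.08,0.12,-0.1,0],
  [0,0,0,-0.08,0.12,-0.3,0],
  [0,0,0,-0.08,0.12,-0.5,0],
  [0,0,0,-0.08,0.12,-0.66,0],
  [0,0,0,-0.08,0.12,-0.66,0],
])

```text
t: 16.48
ee_pos: [515.1, -159.6, 181.1]
orientation: [3.14, -0.001, 0.008]
ft_force: [-0.7, -0.3, 0.2]
width: 0.5
grasp_force: 0.0
```

Run:
```python
from h import *
o=ctrl.get_obs(); print(o['t'],o['ee_pos'],o['ft_force'])
im,d,ci=snap('wrist','w5')
cv2.imwrite('pics/w5b.png',cv2.resize(im[60:260,50:300,::-1],None,fx=3,fy=3,interpolation=cv2.INTER_CUBIC))
```

```text
16.475 [ 515.10566146 -159.56339231  181.14163192] [-0.66196175 -0.32355224  0.18112453]
```

View pics/w5b.png

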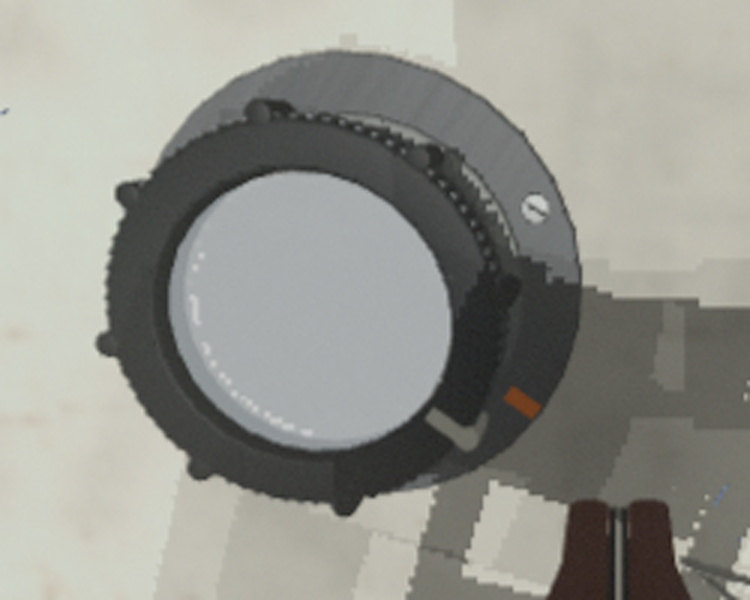

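The view shows the white line at about (432,413)–(460,437), pointing nearly at the orange mark at (522,402), so the two turns are right. Now I compute the remaining angle.

Run:
```python
from h import *
from scipy.optimize import least_squares
w=lambda u,v,z:pix2w('w5',50+u/3,60+v/3,z)[:2]
rd=np.array([w(u,v,70) for u,v in((261,110),(427,156),(127,194),(107,343),(200,468),(346,504),(508,288),(474,438))])
s=least_squares(lambda x:np.hypot(*(rd-x[:2]).T)-x[2],[538,-66,60],loss='soft_l1'); c=s.x[:2]; print(s.x, s.fun.round(1))
a=np.degrees(np.arctan2(*(rd-c).T[::-1])); print(a.round(1),((a+126.3+22.5)%45-22.5).round(1))
for n,u,v,z in(('mark',446,425,70),('in',432,413,70),('out',460,437,70),('orange',522,402,9)):
    q=w(u,v,z)-c; print(n,np.hypot(*q).round(1),np.degrees(np.arctan2(q[1],q[0])).round(1))
f=np.load('pics/w1.npz')
for n,a,b,z in(('mark1',312,298,66),('orange1',342,290,9)):
    q=pix2w('w1',a/1.5,b/1.5,z)[:2]-c; print(n,np.hypot(*q).round(1),np.degrees(np.arctan2(q[1],q[0])).round(1))
```

```text
[538.46893917 -67.28817735  59.56546448] [-0.6  0.1  0.   0.6 -0.1 -0.8  0.2  0.4]
[   7.1  -39.3   53.    96.8  141.3 -173.6  -81.4 -128. ] [-1.6 -3.  -0.7 -1.9 -2.4 -2.3 -0.1 -1.7]
mark 50.9 -130.0
in 45.3 -129.6
out 56.4 -130.4
orange 70.6 -127.8
mark1 52.8 -126.2
orange1 70.4 -127.6
```

>>> servo_tool([
  [0,0,0,0,0,0.16,0],
  [0,0,0,0,0,0.36,0],
  [0,0,0,0,0,0.56,0],
  [0,0,0,0,0,0.66,0],
  [0,0,0,0.04,-0.07,0.66,0],
  [0,0,0,0.06,-0.11,0.66,0],
  [0,0,0,0.08,-0.12,0.66,0],
  [0,0,0,0.088,-0.12,0.66,0],
  [0,0,0,0.092,-0.12,0.66,0],
  [0,0,0,0.092,-0.12,0.66,0],
])

```text
t: 17.77
ee_pos: [531.9, -134.6, 46.9]
orientation: [-3.142, 0.001, -0.0]
ft_force: [-1.5, 0.4, 2.0]
width: 0.7
grasp_force: 0.9
```

>>> servo_tool([
  [0,0,0,-0.02,0.01,0,0],
  [0,0,0,-0.04,0.05,0,0],
  [0,0,0,-0.09,0.12,-0.1,0],
  [0,0,0,-0.09,0.12,-0.3,0],
  [0,0,0,-0.09,0.12,-0.5,0],
  [0,0,0,-0.09,0.12,-0.66,0],
  [0,0,0,-0.09,0.12,-0.66,0],
  [0,0,0,-0.09,0.12,-0.66,0],
])

```text
t: 18.77
ee_pos: [513.3, -158.7, 178.0]
orientation: [-3.141, 0.001, 0.001]
ft_force: [0.0, -0.8, -0.9]
width: 0.7
grasp_force: 0.0
```

Run:
```python
from h import *
o=ctrl.get_obs(); print(o['t'],o['ee_pos'],o['ft_force'])
im,d,ci=snap('wrist','w6')
cv2.imwrite('pics/w6b.png',cv2.resize(im[60:260,50:300,::-1],None,fx=3,fy=3,interpolation=cv2.INTER_CUBIC))
```

```text
18.775 [ 513.32008242 -158.663694    177.96603649] [ 0.03257378 -0.77687713 -0.86160976]
```

View pics/w6b.png

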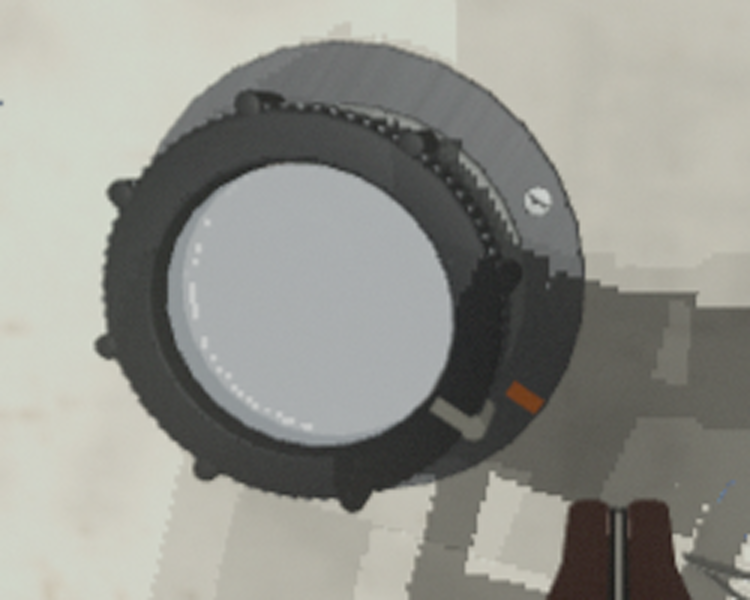

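The view shows the line at (436,402)–(466,426), its ridge tip at (478,430) and the orange mark at (525,397). I measure the angle again.

Run:
```python
from h import *
from scipy.optimize import least_squares
w=lambda u,v,z:pix2w('w6',50+u/3,60+v/3,z)[:2]
rd=np.array([w(u,v,70) for u,v in((247,102),(417,143),(119,193),(106,346),(206,468),(353,501),(510,275),(481,427))])
s=least_squares(lambda x:np.hypot(*(rd-x[:2]).T)-x[2],[538,-66,60],loss='soft_l1'); c=s.x[:2]; print(s.x, s.fun.round(1))
a=np.degrees(np.arctan2(*(rd-c).T[::-1])); e=(a+126.3+22.5)%45-22.5; print(e.round(1),e.mean())
for n,u,v,z in(('mark',450,414,70),('in',436,402,70),('out',464,427,70),('orange',525,397,9)):
    q=w(u,v,z)-c; print(n,np.hypot(*q).round(1),np.degrees(np.arctan2(q[1],q[0])).round(1))
# same ridges in w1
w1=lambda u,v:pix2w('w1',u/1.5,v/1.5,66)[:2]
r1=np.array([w1(u,v) for u,v in((213,146),(299,162),(148,188),(139,262),(187,322),(260,339))])
s=least_squares(lambda x:np.hypot(*(r1-x[:2]).T)-x[2],[538,-66,60],loss='soft_l1'); c=s.x[:2]; print(s.x, s.fun.round(1))
a=np.degrees(np.arctan2(*(r1-c).T[::-1])); e=(a+126.3+22.5)%45-22.5; print(e.round(1),e.mean())
```

```text
[538.24734324 -67.16126457  59.59298656] [-0.3 -0.6  0.2  0.7 -0.5 -0.5  0.7  0.4]
[ 1.6 -0.   1.5  0.4 -0.1 -0.2  1.9  1.1] 0.7647014068618869
mark 50.2 -127.4
in 44.8 -126.7
out 55.9 -128.2
orange 70.8 -127.5
[539.1908301  -68.12505321  59.96154253] [-2.2  1.5 -0.2  1.4 -0.  -0.5]
[ 0.8 -1.8  1.6  0.1 -1.2 -1. ] -0.24357750323558255
```

The white mark reads -127.4° and the orange -127.5°, so they are in line. The hand is raised well clear of the ring.

```bash
python3 -c "
from workcell import ctrl
print(ctrl.close_job())"
```

```text
the job is handed in; nothing more can be done
None
```

The ring is loosened two full turns anticlockwise, its white mark in line with the orange mark to within about 1°; the hand is raised clear, the glass and bench items were not touched, and the job is handed in at about 19 s.

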